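# Shift the training drive unit into third

### The arm

A 6-joint arm with a two-finger parallel gripper is mounted at the origin on the work surface. World frame = base frame: x ahead of the robot, y to its left, z up, the work surface at z = 0. Lengths are in m, angles in rad, forces in N, time in s.
With the tool pointing down it reaches from about 0.35 to 0.875 m from the base axis. Payload 15.5 kg.
Tool frame: the origin (TCP) lies between the finger pads; the fingertips stand 25 mm ahead of it and the grasp point (between the pads) lies 6 mm ahead of it; z points along the fingers, y is the line along which they close (so a half turn about z gives the same grasp; the last joint's range is limited). The gripper opens to 85 mm and grips with 20 to 120 N. Pads are 22 mm wide; open, the fingers measure 114 mm over their backs; the gripper's body (76 mm by 85 mm) begins 54 mm behind the grasp point. The pads swing forward as they close: fully open they stand 13 mm farther back than shut.
Start: joints at [-1.367, 0.494, 1.345, -0, 1.302, -0.096], TCP at [0.185, -0.597, 0.256] pointing down, gripper open.
Joint ranges: [-2.91, 2.91], [-0.82, 2.16], [0.22, 2.67], [-1.22, 4.37], [0.12, 2.79], [-3.08, 3.08]. Speed limits (rad/s): [1.89, 1.89, 2.57, 3.01, 3.01, 3.01].

### API

Orientations are given as a rotation vector (axis times angle).
In Python, from plant import manip, vision gives the robot as it stands. The module is installed in compiled form; this text tells all that it offers.
- The arm moves only by the tool apply_moves, never from a script. Its argument "deltas" is text: rows parted by semicolons, each of 5 numbers parted by spaces: the shift along the tool's x, y, z in mm, then the turn about the tool's z in rad, then the finger opening in mm, from 0 to 85.4. In form: dx dy dz turn jaw; .... A call has 1 to 10 rows; each row is the pose to reach, as a shift and turn from the pose commanded when the call began, along the tool's axes at that moment; what a row does not reach only later rows make up. A row lasts 1/12 s, in which the tool goes at most 41.7 mm and 7.16 degrees, less where a joint would pass 70% of its speed; a pose out of reach is approached as far as the arm can. A call with a gripper value outside its range is refused whole. The fingers move at their own pace and stop on an object; "newtons" is the grip in N (left out, the last holds). Time passes only in rows, so rows that repeat a pose let the fingers close. It gives the time, the measured TCP pose, the force, the opening and the grip force at its end, in the units of the state.
- manip.observe(): the state, without advancing time (a new reading comes with each control period).
- vision.camera(name): name is "scene" or "side" or "wrist"; returns a dict with "image" (400x640x3 uint8, blue, green, red), "fov_y" (degrees; the focal length in pixels is half the picture's height over the tangent of half this angle, whatever the lens; pixels are square), "cx", "cy" (the principal point, pixels), "k1" (the pictures are not rectified: a ray, as slopes to the right and down, at radius r is drawn at 1 + k1 r^2 times it, then the intrinsics apply), "rvec" (rotation vector, rad) and "tvec" (3), from world to camera coordinates, as OpenCV has them. Camera axes: x right, y down, z forward; pixel columns grow to the right and rows downward; lengths in m; the calibration is good to about 2 mm. A picture is of the moment at which its call begins. There is no depth.
- manip.sign_off(): hands the job in; it is judged then, once.
The state is a dict: "time_s": time; "qpos": joint angles; "qvel": joint speeds; "joint_efforts": joint torques, N m; "ee_pos": TCP position; "tcp_rot": TCP orientation; "contact_force": force on the tool from outside, world axes, zero at the start; "moment": the same for the moment, N m; "width": finger opening in m; "grasp_force": force on a finger pad.
Only numpy, scipy, OpenCV 4.12 (cv2) and the standard library are available. Lean on these libraries where they do the work, as an engineer would, in place of code of your own. Each camera call takes 0.05 s, during which the arm holds its last target. There are 200 camera calls.

### The job

Shift the drive unit on the bench into third gear by pushing the ball on its lever with your fingertips: bring it to the middle of the H-shaped gate, across into the right-hand lane, then forward, away from you, right to the end of the far right slot. The lever now stands somewhere in the left-hand lane; do not let it run into the near right slot (reverse) on the way, and do not pull the knob up, since that frees the reverse lock. Leave the tools and parts around and on the unit where they are, and take your hand away when third is in.

Things in the scene. Friction and masses are not known exactly. Their poses are not given: they have to be found in the camera images.
- drive: drive unit, bolted down: white casing 170 (x) x 210 (y) mm, top 105 mm above the table; base plate 210 x 250 mm; finned motor on its far side (to 190 mm from the centre, 121 mm high); shaft stub on its right (to 150 mm). Origin: centre of its underside, on the table; its x axis is forward (away from the robot, turned up to 0.4 rad), y left
- gate (a point): middle of the H in the steel gate plate on the casing, on its upper face, 125 mm above the table; plate 130 (x) x 100 (y) mm. Two lanes along the unit's x, 16 mm wide, 63 mm long, centre lines 15 mm left and right, joined in the middle by an 18 mm wide crossing. Slots: far left first, near left second, far right third, near right reverse
- lever_pivot (a point): the point inside the casing, 50 mm above the table on the unit's vertical axis, about which the lever tilts
- ball (a point): centre of the black ball knob (38 mm across) on the lever (a steel rod of 11 mm), 170 mm from the pivot: about 220 mm above the table upright, up to 13 mm lower when tilted. A ferrule 18 mm wide is under the ball. It swings about 36 mm to either side and 53 mm forward and back. Nothing else on the unit stands higher than 145 mm
- third_slot_end (a point): centre of the far end of the third (far right) slot, where the lever's rod stands when it is fully in, on the gate plate's upper face
- cross (a joint): the lever's tilt across, rad: negative left, positive right; about -0.20 in the left-hand lane, +0.20 in the right-hand lane (play 0.03), limits +-0.225. It moves freely across only while 'fore' is within about 0.05 of 0. Friction alone (about 2 N at the ball) holds it where it is left
- fore (a joint): the lever's tilt forward, rad: positive along the unit's x, 0 in the middle of the gate, limits +-0.32 at the slots' ends. Ball centre in the unit's frame: x = 0.17 sin(fore), y = -0.17 sin(cross) cos(fore), z = 0.05 + 0.17 cos(cross) cos(fore), m. Friction alone (about 2 N at the ball) holds it; no spring
- knob (a joint): how far the knob is pulled up along the lever, m: 0 down (as it should stay) to 0.015; a spring of 6 N holds it down
- collet: steel tool collet, 32 mm across and 38 mm tall, standing on the drive unit's casing to the left of the gate (origin: centre of its underside)
- bushing: brass bushing, 34 mm across, 20 mm bore, 22 mm tall, standing on the casing to the right of the gate (origin: centre of its underside)
- oil: white oil bottle, 52 mm across, 150 mm tall, on the table left of the drive unit (origin: centre of its underside)
- blank: wooden blank 140 x 90 x 18 mm lying on the table right of the drive unit (origin: centre of its underside)
- driver: screwdriver lying on the table left of the drive unit (origin: under the tool)
- wrench: steel wrench lying on the table in front of the drive unit (origin: under the tool)
- cup: open aluminium cup, 72 mm across, 80 mm tall, on the table right of the drive unit (origin: centre of its underside)

How it is judged:
On the way, in this order (a step that is already met when the one before it is completed fails the run):
1. the lever is across in the right-hand lane, still at the middle of the gate (value of joint cross above 0.13 rad and value of joint fore between -0.12 and 0.12 rad), for 0.02 s.
2. the lever is forward in the third slot (value of joint cross above 0.13 rad and value of joint fore above 0.26 rad), for 0.2 s.
At the end, for the whole second after the job is handed in: The lever rests in the third (far right) slot, tilted forward by more than 0.26 of its 0.32 rad and to the right by more than 0.13 rad, with the knob down and everything at rest (all of step 2 and velocity of joint fore between -0.05 and 0.05 rad/s and velocity of joint cross between -0.05 and 0.05 rad/s and value of joint knob below 0.004 m); the robot touches nothing.
It fails at once if the lever runs into the near right slot (reverse): right of the middle by more than 0.1 rad and tilted back by more than 0.13 rad (value of joint cross above 0.1 rad and value of joint fore below -0.13 rad).
It fails at once if the knob is pulled up by more than 6 mm (value of joint knob above 0.006 m).
It fails at once if a tool or part around or on the unit is moved by more than 20 mm or lifted (distance of any of collet, bushing, oil, blank, driver, wrench, cup from where it was at the start of the episode above 0.02 m).
It also fails if it takes over 64 s, if anything falls off the work surface, if the arm or the gripper's body presses on something with over 40 N, if the wrist force passes 120 N, or if a joint passes its speed limit or range.

## Working session

There is one attempt and no reset: what is moved stays moved. The work goes in short steps, Python scripts to look and compute and a tool call to move; the robot and the scene stay as the last step left them, time stands still between calls to the robot, and variables do not carry over. Pictures are saved under pics/ and viewed, at most 10 in all, crops included, and the job is handed in when it is done.

Besides the shell and the picture viewer there is one more tool, called after ">>>" as name(argument=value, ...) on one line, values as JSON. apply_moves: Moves the arm, as the interface text tells. Its arguments: {"type":"object","properties":{"deltas":{"type":"string"},"newtons":{"type":"number"}},"required":["deltas"]}

```bash
mkdir -p pics; cat > h.py <<'E'
import numpy as np, cv2
from plant import manip, vision
def cam(n):
    c=vision.camera(n); im=c["image"]; f=im.shape[0]/2/np.tan(np.radians(c["fov_y"])/2)
    R=cv2.Rodrigues(np.array(c["rvec"],float))[0]; t=np.array(c["tvec"],float).ravel()
    return dict(im=im,f=f,cx=c["cx"],cy=c["cy"],k1=c["k1"],R=R,t=t,o=-R.T@t)
def ray(c,u,v):
    d=np.array([(u-c["cx"])/c["f"],(v-c["cy"])/c["f"]]); s=d.copy()
    for _ in range(30): s=d/(1+c["k1"]*(s@s))
    r=c["R"].T@np.array([s[0],s[1],1.]); return r/np.linalg.norm(r)
def onz(c,u,v,z):
    r=ray(c,u,v); return c["o"]+r*(z-c["o"][2])/r[2]
def proj(c,P):
    p=c["R"]@np.array(P)+c["t"]; s=p[:2]/p[2]; s=s*(1+c["k1"]*(s@s)); return s*c["f"]+[c["cx"],c["cy"]]
def tri(l):
    A=np.zeros((3,3));b=np.zeros(3)
    for c,u,v in l:
        r=ray(c,u,v);M=np.eye(3)-np.outer(r,r);A+=M;b+=M@c["o"]
    return np.linalg.solve(A,b)
E
python3 - <<'E'
from h import *
import pickle
C={n:cam(n) for n in("scene","side","wrist")}
pickle.dump(C,open("c0.pkl","wb"))
for n in("scene","side"):cv2.imwrite(f"pics/{n}0.png",C[n]["im"])
for n in C: print(n,C[n]["o"],C[n]["f"])
s=manip.observe();print(s["ee_pos"],s["tcp_rot"],s["time_s"])
E
```

```text
scene [ 0.94614592 -0.37631829  1.1498604 ] 439.1147751714562
side [ 0.42017603 -0.78398817  0.76006973] 479.4554993808342
wrist [ 0.26367128 -0.57219539  0.374143  ] 302.628300679919
[ 0.18452811 -0.59689476  0.25583577] [-3.10546796e+00 -4.68927749e-01  6.51900917e-05] 0.15
```

View pics/scene0.png

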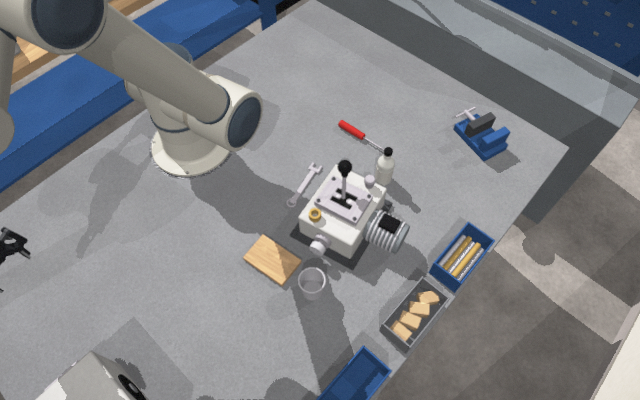

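View pics/side0.png

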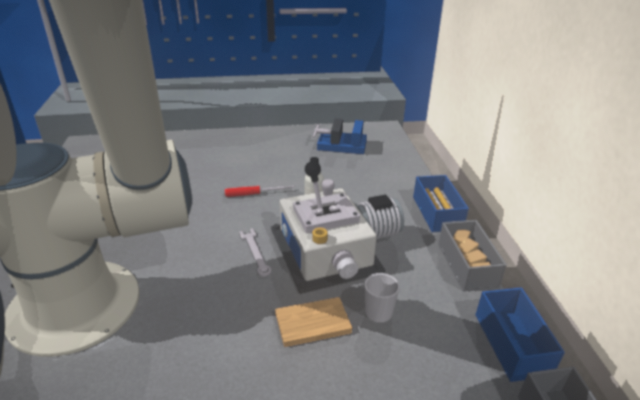

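The scene view shows the drive at about (345,210) with the ball near (345,168). In the side view the ball is near (313,167). I'll enlarge both.

```bash
python3 - <<'E'
from h import *
import pickle
C=pickle.load(open("c0.pkl","rb"))
a=C["scene"]["im"][145:265,280:420];b=C["side"]["im"][145:285,260:410]
a=cv2.resize(a,None,fx=4,fy=4,interpolation=2)
b=cv2.resize(b,None,fx=4,fy=4,interpolation=2)
cv2.imwrite("pics/a.png",a);cv2.imwrite("pics/b.png",b)
E
```

```text
(no output)
```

View pics/a.png

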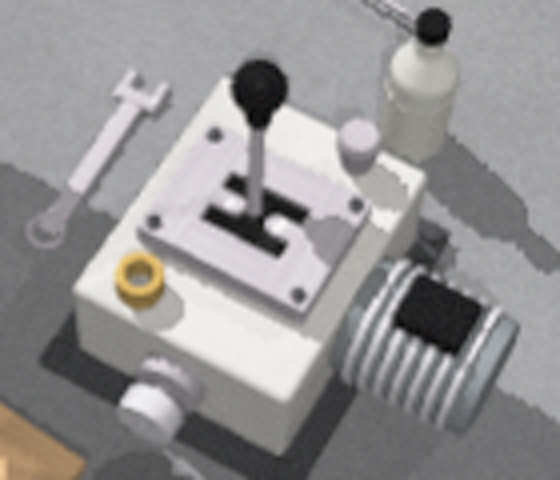

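View pics/b.png

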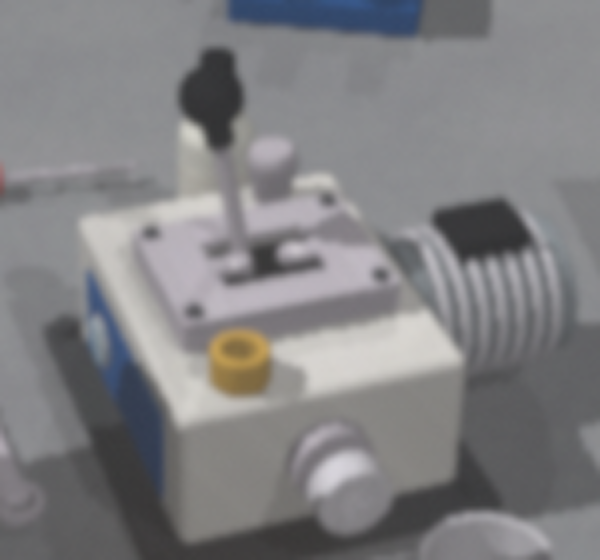

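Scene crop: ball (259,92), plate screws (215,134), (153,222), (356,205), (298,295), casing corners (78,288), (285,398), (422,183), (228,80). Side crop: ball (211,95), screws (152,232), (195,312), (328,200), (381,274).

```bash
python3 - <<'E'
from h import *
import pickle
C=pickle.load(open("c0.pkl","rb"));S=C["scene"];D=C["side"]
fa=lambda u,v:((u+.5)/4-.5+280,(v+.5)/4-.5+145)
fb=lambda u,v:((u+.5)/4-.5+260,(v+.5)/4-.5+145)
for nm,c,f,sc in(("scene",S,fa,[(215,134),(153,222),(356,205),(298,295)]),("side",D,fb,[(152,232),(195,312),(328,200),(381,274)])):
    P=np.array([onz(c,*f(*p),.125) for p in sc])
    d=(P[2]+P[3]-P[0]-P[1]);print(nm,P.mean(0),"yaw",np.arctan2(d[1],d[0]),np.linalg.norm(P[2]-P[0]),np.linalg.norm(P[1]-P[0]))
P=np.array([onz(S,*fa(*p),.105) for p in [(228,80),(78,288),(422,183),(285,398)]]);d=P[2]+P[3]-P[0]-P[1]
print(P.mean(0),np.arctan2(d[1],d[0]),np.linalg.norm(P[2]-P[0]),np.linalg.norm(P[1]-P[0]))
b=tri([(S,*fa(259,92)),(D,*fb(211,95))]);print("ball",b)
for c,f,p in((S,fa,(259,92)),(D,fb,(211,95))): print(proj(c,b)-f(*p), onz(c,*f(*p),.213))
for n,p in(("collet top",(358,138)),):print(n,onz(S,*fa(*p),.143))
print("bushing",onz(S,*fa(138,278),.127)); print("oil top",onz(S,*fa(433,22),.15))
E
```

```text
scene [0.56326051 0.11729271 0.125     ] yaw 0.20271964995918984 0.1124160672168153 0.08384134985164768
side [0.56497678 0.11900478 0.125     ] yaw 0.20422227300963078 0.11119077021998523 0.08308488902624762
[0.5657431  0.11450294 0.105     ] 0.18167794855773248 0.16194623045434545 0.20203193081805298
ball [0.53757816 0.14492744 0.21662545]
[-0.13724659 -0.51327865] [0.53732988 0.14596217 0.213     ]
[0.47306176 0.39116395] [0.53751274 0.15299429 0.213     ]
collet top [0.58255953 0.20191102 0.143     ]
bushing [0.53983976 0.02542461 0.127     ]
oil top [0.56135819 0.3111756  0.15      ]
```

>>> apply_moves(deltas="25 -30 0 0.01 0;50 -61 0 0.02 0;75 -91 0 0.03 0;100 -122 0 0.04 0;125 -152 0 0.05 0;150 -183 0 0.06 0;175 -213 0 0.07 0;200 -244 0 0.08 0;225 -274 0 0.09 0;250 -305 0 0.097 0")

```text
time_s: 0.98
ee_pos: [0.3335, -0.2302, 0.2563]
tcp_rot: [3.125, 0.316, 0.0]
contact_force: [1.4, -0.4, -0.2]
width: -0.0
grasp_force: 0.0
```

```bash
cat >> h.py <<'E'
YAW=.2027; G=np.array([.564,.118]); U=np.array([[np.cos(YAW),np.sin(YAW)],[np.sin(YAW),-np.cos(YAW)]]) # rows: forward, right
def st():
    s=manip.observe(); p=np.array(s["ee_pos"]); R=cv2.Rodrigues(np.array(s["tcp_rot"],float))[0]
    print("t",s["time_s"],"unit fwd,right mm",np.round(U@(p[:2]-G)*1e3,1),"z",round(p[2]*1e3,1),"toolx yaw",round(np.arctan2(R[1,0],R[0,0]),3),"w",s["width"],"F fwd,right,up",np.round(np.r_[U@np.array(s["contact_force"])[:2],s["contact_force"][2]],2))
E
python3 -c "
from h import *
st()"
```

```text
t 0.9833 unit fwd,right mm [-295.8  294.7] z 256.3 toolx yaw 0.202 w -2.7304624249373068e-05 F fwd,right,up [ 1.32  0.63 -0.2 ]
```

>>> apply_moves(deltas="22 -33 0 0 0;44 -66 0 0 0;66 -98 0 0 0;88 -131 0 0 0;110 -164 0 0 0;132 -197 0 0 0;154 -230 0 0 0;176 -262 0 0 0;198 -295 0 0 0;216 -327 0 0 0")

```text
time_s: 1.82
ee_pos: [0.4797, 0.1342, 0.2562]
tcp_rot: [-3.125, -0.319, -0.001]
contact_force: [0.7, -0.4, -0.7]
width: 0.0001
grasp_force: 0.0
```

>>> apply_moves(deltas="0 0 -1 0 0;0 0 -1 0 0;0 0 0 0 0")

```text
time_s: 2.07
ee_pos: [0.4788, 0.1318, 0.2561]
tcp_rot: [3.125, 0.319, -0.001]
contact_force: [-0.1, -0.5, -0.0]
width: -0.0002
grasp_force: 0.0
```

```bash
python3 - <<'E'
from h import *
st()
C={n:cam(n) for n in("scene","side")}
a=C["scene"]["im"][125:245,270:410];b=C["side"]["im"][95:215,230:370]
cv2.imwrite("pics/c.png",np.vstack([cv2.resize(x,None,fx=2.5,fy=2.5,interpolation=2) for x in(a,b)]))
E
```

```text
t 2.0667 unit fwd,right mm [-80.7 -30.7] z 256.1 toolx yaw 0.204 w -0.00015920962491229086 F fwd,right,up [-0.22  0.49 -0.01]
```

View pics/c.png

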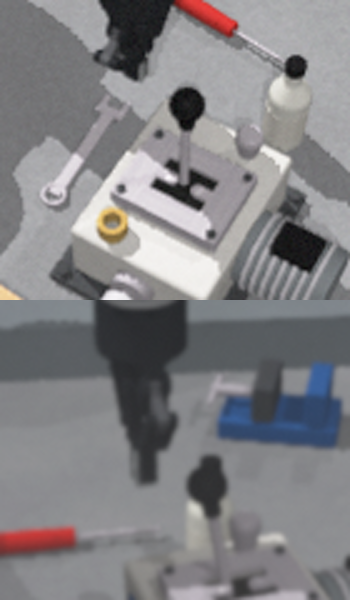

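The fingertips (side crop about (145,478)) stand behind the ball and are clear of it. Next I lower them and push forward.

>>> apply_moves(deltas="0 -1 10 0 0;0 -2 20 0 0;0 -2 30 0 0;5 -2 30 0 0;10 -2 30 0 0;15 -2 30 0 0;20 -2 30 0 0;24 -2 30 0 0;27 -2 30 0 0;29 -2 30 0 0")

```text
time_s: 3.0
ee_pos: [0.5075, 0.1398, 0.2264]
tcp_rot: [-3.125, -0.318, -0.0]
contact_force: [-2.0, -0.6, 1.9]
width: 0.0
grasp_force: 1.1
```

>>> apply_moves(deltas="2 0 0 0 0;4 0 0 0 0;6 0 0 0 0;8 0 0 0 0;10 0 0 0 0;12 0 0 0 0;14 0 0 0 0;15 0 0 0 0;15 0 0 0 0")

```text
time_s: 3.75
ee_pos: [0.522, 0.1428, 0.2262]
tcp_rot: [-3.125, -0.318, -0.0]
contact_force: [-2.7, 0.4, 0.9]
width: -0.0004
grasp_force: 1.0
```

```bash
python3 - <<'E'
from h import *
st()
C={n:cam(n) for n in("scene","side")}
import pickle;pickle.dump(C,open("c1.pkl","wb"))
a=C["scene"]["im"][125:245,270:410];b=C["side"]["im"][125:245,240:380]
cv2.imwrite("pics/d.png",np.vstack([cv2.resize(x,None,fx=2.5,fy=2.5,interpolation=2) for x in(a,b)]))
E
```

```text
t 3.75 unit fwd,right mm [-36.2 -32.7] z 226.2 toolx yaw 0.203 w -0.00035798292023948245 F fwd,right,up [-2.61 -0.92  0.88]
```

View pics/d.png

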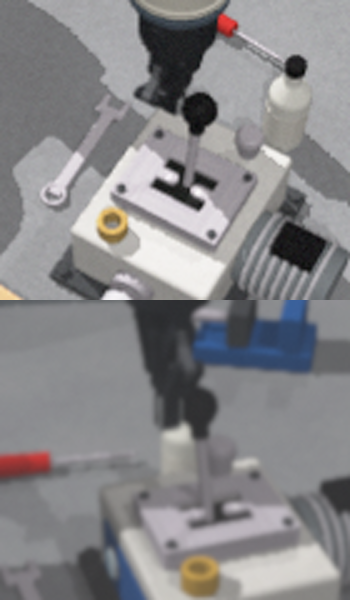

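Scene crop: ball at (199,111). Side crop: ball at (200,107). It moved with the fingers, and I'll work out where it stands.

```bash
cat >> h.py <<'E'
def ball(S,D,a,b):
    p=tri([(S,*a),(D,*b)]); u=U@(p[:2]-G)
    print("ball tri fwd,right mm",np.round(u*1e3,1),"z",p[2])
    f=np.arcsin(u[0]/.17);print("fore",f,"cross",np.arcsin(np.clip(u[1]/.17/np.cos(f),-1,1)))
E
python3 - <<'E'
from h import *
import pickle
C=pickle.load(open("c1.pkl","rb"));ball(C["scene"],C["side"],(349.3,169.1),(319.7,167.5))
C=pickle.load(open("c0.pkl","rb"));ball(C["scene"],C["side"],(344.4,167.6),(312.4,168.4))
E
```

```text
ball tri fwd,right mm [ -5.  -31.3] z 0.21801664360275172
fore -0.02938942184104348 cross -0.18507380409584473
ball tri fwd,right mm [-20.4 -31.8] z 0.21654507887480268
fore -0.12039875862080468 cross -0.18951295174107596
```

>>> apply_moves(deltas="2 0 0 0 0;4 0 0 0 0;5 0 0 0 0;5 0 0 0 0;0 0 0 0 0;-10 0 0 0 0;-20 0 0 0 0;-28 0 0 0 0;-28 -10 0 0 0;-28 -25 0 0 0")

```text
time_s: 4.68
ee_pos: [0.4887, 0.1613, 0.2265]
tcp_rot: [3.126, 0.316, 0.0]
contact_force: [0.1, 0.4, -0.6]
width: 0.0002
grasp_force: 0.0
```

>>> apply_moves(deltas="0 -15 0 0 0;0 -30 0 0 0;0 -35 0 0 0;10 -35 0 0 0;25 -35 0 0 0;40 -35 0 0 0;55 -35 0 0 0;63 -35 0 0 0;63 -35 0 0 0;63 -35 0 0 0")

```text
time_s: 5.52
ee_pos: [0.5439, 0.2082, 0.226]
tcp_rot: [3.125, 0.317, -0.001]
contact_force: [-0.3, 0.1, -0.1]
width: -0.0001
grasp_force: 0.0
```

```bash
python3 -c "
from h import *
st()"
```

```text
t 5.5167 unit fwd,right mm [ -1.5 -92.4] z 226.0 toolx yaw 0.202 w -7.881727010351972e-05 F fwd,right,up [-0.23 -0.15 -0.12]
```

>>> apply_moves(deltas="1 8 0 0 0;1 15 0 0 0;1 20 0 0 0;1 24 0 0 0;1 28 0 0 0;1 32 0 0 0;1 36 0 0 0;1 40 0 0 0;1 44 0 0 0;1 48 0 0 0")

```text
time_s: 6.35
ee_pos: [0.5547, 0.1614, 0.2263]
tcp_rot: [-3.125, -0.318, -0.0]
contact_force: [0.0, 3.1, 1.8]
width: -0.0001
grasp_force: 1.4
```

>>> apply_moves(deltas="0 4 0 0 0;0 8 0 0 0;0 12 0 0 0;0 16 0 0 0;0 20 0 0 0;0 24 0 0 0;0 28 0 0 0;0 31 0 0 0;0 34 0 0 0;0 34 0 0 0")

```text
time_s: 7.18
ee_pos: [0.5616, 0.1278, 0.2262]
tcp_rot: [3.125, 0.317, -0.0]
contact_force: [-0.3, 0.3, -0.9]
width: 0.0001
grasp_force: 0.0
```

```bash
python3 - <<'E'
from h import *
st()
C={n:cam(n) for n in("scene","side")}
import pickle;pickle.dump(C,open("c2.pkl","wb"))
a=C["scene"]["im"][125:245,270:410];b=C["side"]["im"][125:245,240:380]
cv2.imwrite("pics/e.png",np.vstack([cv2.resize(x,None,fx=2.5,fy=2.5,interpolation=2) for x in(a,b)]))
E
```

```text
t 7.1833 unit fwd,right mm [ -0.4 -10.1] z 226.2 toolx yaw 0.202 w 0.00013973998976014304 F fwd,right,up [-0.21 -0.39 -0.88]
```

View pics/e.png

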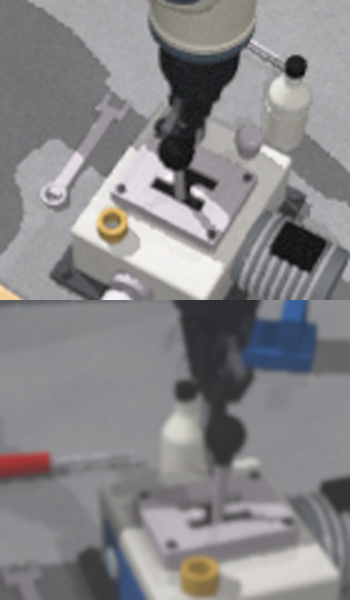

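Ball at scene crop (176,155) and side crop (225,136). It has gone to the right.

```bash
python3 - <<'E'
from h import *
import pickle
C=pickle.load(open("c2.pkl","rb"));ball(C["scene"],C["side"],(340.1,186.7),(329.7,179.1))
E
```

```text
ball tri fwd,right mm [-0.3 25.9] z 0.21797375822529044
fore -0.0017217320353863843 cross 0.15288792467678994
```

>>> apply_moves(deltas="0 2 0 0 0;0 4 0 0 0;0 6 0 0 0;0 7 0 0 0;0 8 0 0 0;0 8 0 0 0;0 8 0 0 0")

```text
time_s: 7.87
ee_pos: [0.5631, 0.1205, 0.2263]
tcp_rot: [3.125, 0.318, 0.0]
contact_force: [-0.2, -0.6, -0.6]
width: -0.0002
grasp_force: 0.3
```

```bash
python3 -c "
from h import *
st()"
```

```text
t 7.8667 unit fwd,right mm [-0.4 -2.6] z 226.3 toolx yaw 0.203 w -0.0002487509232656855 F fwd,right,up [-0.31  0.54 -0.58]
```

>>> apply_moves(deltas="0 -10 0 0 0;0 -25 0 0 0;-10 -30 0 0 0;-25 -30 0 0 0;-40 -30 0 0 0;-55 -30 0 0 0;-62 -30 0 0 0;-62 -20 0 0 0;-62 -5 0 0 0;-62 10 0 0 0")

```text
time_s: 8.7
ee_pos: [0.5049, 0.0978, 0.2265]
tcp_rot: [3.125, 0.32, 0.001]
contact_force: [0.7, 0.5, -0.1]
width: 0.0001
grasp_force: 0.0
```

>>> apply_moves(deltas="0 13 0 0 0;0 26 0 0 0;0 26 0 0 0;5 26 0 0 0;12 26 0 0 0;18 26 0 0 0;22 26 0 0 0;24 26 0 0 0;24 26 0 0 0")

```text
time_s: 9.45
ee_pos: [0.5336, 0.0781, 0.2262]
tcp_rot: [3.125, 0.319, 0.0]
contact_force: [-0.2, 0.1, 0.2]
width: -0.0002
grasp_force: 0.0
```

```bash
python3 - <<'E'
from h import *
st()
C={n:cam(n) for n in("scene","side")}
import pickle;pickle.dump(C,open("c3.pkl","wb"))
a=C["scene"]["im"][125:245,270:410];b=C["side"]["im"][125:245,240:380]
cv2.imwrite("pics/f.png",np.vstack([cv2.resize(x,None,fx=2.5,fy=2.5,interpolation=2) for x in(a,b)]))
E
```

```text
t 9.45 unit fwd,right mm [-37.8  32.9] z 226.2 toolx yaw 0.203 w -0.0001951495810794281 F fwd,right,up [-0.19 -0.13  0.2 ]
```

View pics/f.png

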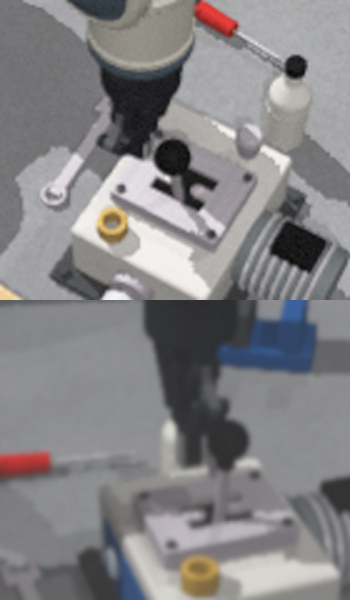

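The ball is at scene crop (173,158) and side crop (229,139), in the right-hand lane with the fingers right behind it. Now I push forward.

>>> apply_moves(deltas="4 0 0 0 0;8 0 0 0 0;12 0 0 0 0;16 0 0 0 0;20 0 0 0 0;24 0 0 0 0;28 0 0 0 0;32 0 0 0 0;36 0 0 0 0;40 0 0 0 0")

```text
time_s: 10.38
ee_pos: [0.5725, 0.0858, 0.2261]
tcp_rot: [-3.125, -0.318, 0.001]
contact_force: [-2.4, -0.9, -1.9]
width: 0.0004
grasp_force: 1.0
```

```bash
python3 -c "
from h import *
st()"
```

```text
t 10.3833 unit fwd,right mm [ 1.8 33.2] z 226.1 toolx yaw 0.203 w 0.00039493770484669044 F fwd,right,up [-2.58  0.4  -1.91]
```

>>> apply_moves(deltas="2 0 1 0 0;4 0 2 0 0;6 0 3 0 0;8 0 3 0 0;10 0 3 0 0;12 0 3 0 0;14 0 3 0 0;15 0 3 0 0;16 0 3 0 0;16 0 3 0 0")

```text
time_s: 11.22
ee_pos: [0.5881, 0.0889, 0.2233]
tcp_rot: [3.125, 0.318, 0.0]
contact_force: [-2.5, -0.6, -1.4]
width: 0.0
grasp_force: 0.9
```

```bash
python3 - <<'E'
from h import *
st()
C={n:cam(n) for n in("scene","side")}
import pickle;pickle.dump(C,open("c4.pkl","wb"))
a=C["scene"]["im"][125:245,270:410];b=C["side"]["im"][125:245,240:380]
cv2.imwrite("pics/g.png",np.vstack([cv2.resize(x,None,fx=2.5,fy=2.5,interpolation=2) for x in(a,b)]))
E
```

```text
t 11.2167 unit fwd,right mm [17.8 33.3] z 223.3 toolx yaw 0.203 w 4.353121488908337e-05 F fwd,right,up [-2.61  0.12 -1.4 ]
```

View pics/g.png

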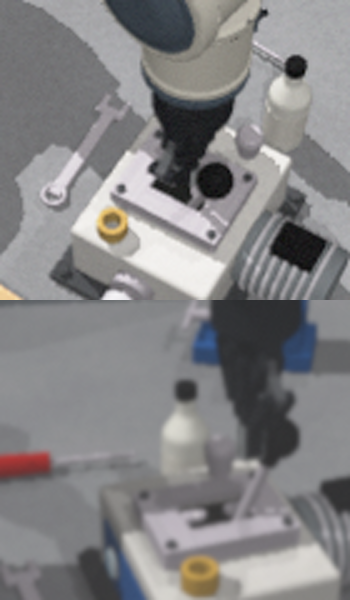

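The ball is at scene crop (214,181) and side crop (280,138), leaning forward in the far right slot. The push is still only 2.6 N, so it has not reached the stop. I'll push a little farther.

>>> apply_moves(deltas="1 0 0 0 0;2 0 0 0 0;2.5 0 0 0 0;2.5 0 0 0 0")

```text
time_s: 11.65
ee_pos: [0.5905, 0.0895, 0.2233]
tcp_rot: [-3.125, -0.318, -0.0]
contact_force: [-1.1, -0.8, -0.9]
width: -0.0001
grasp_force: 0.9
```

```bash
python3 - <<'E'
from h import *
import pickle
C=pickle.load(open("c4.pkl","rb"));ball(C["scene"],C["side"],(355.4,197.2),(351.8,180)); st()
E
```

```text
ball tri fwd,right mm [47.8 31.5] z 0.2113401352872329
fore 0.28521344200838106 cross 0.19405146203628018
t 11.65 unit fwd,right mm [20.2 33.3] z 223.3 toolx yaw 0.203 w -0.00014350121143760972 F fwd,right,up [-1.2   0.57 -0.87]
```

Fore is now about 0.30, so third is in. I'm taking the hand straight back and then up.

>>> apply_moves(deltas="-4 0 0 0 0;-12 0 0 0 0;-25 0 0 0 0;-40 0 0 0 0;-55 0 -5 0 0;-70 0 -20 0 0;-85 0 -40 0 0;-100 0 -60 0 0;-100 0 -60 0 0;-100 0 -60 0 0")

```text
time_s: 12.48
ee_pos: [0.4922, 0.0692, 0.2844]
tcp_rot: [3.125, 0.318, 0.004]
contact_force: [0.5, 0.0, -0.7]
width: 0.0001
grasp_force: 0.0
```

```bash
python3 - <<'E'
from h import *
st()
C={n:cam(n) for n in("scene","side")}
import pickle;pickle.dump(C,open("c5.pkl","wb"))
a=C["scene"]["im"][125:245,270:410];b=C["side"]["im"][125:245,240:380]
cv2.imwrite("pics/i.png",np.vstack([cv2.resize(x,None,fx=2.5,fy=2.5,interpolation=2) for x in(a,b)]))
E
```

```text
t 12.4833 unit fwd,right mm [-80.2  33.3] z 284.4 toolx yaw 0.203 w 9.77956988267432e-05 F fwd,right,up [ 0.52  0.07 -0.71]
```

View pics/i.png

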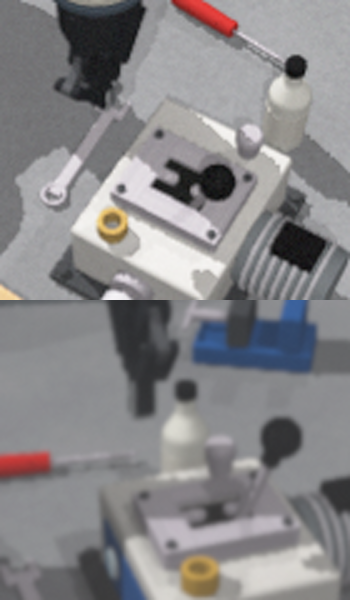

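The ball rests at scene crop (217,183) and side crop (282,138). That is still third, the hand is clear and the parts have not moved.

```bash
python3 - <<'E'
from h import *
import pickle
C=pickle.load(open("c5.pkl","rb"));ball(C["scene"],C["side"],(356.6,198),(352.6,180))
print(manip.sign_off())
E
```

```text
ball tri fwd,right mm [50.7 30.6] z 0.20981586311751252
fore 0.3029512574420573 cross 0.1894852717744309
the job is handed in; nothing more can be done
None
```

Third gear is in: by the last camera measurement the lever stands about 0.30 rad forward (stop at 0.32) and 0.19 rad right. The hand is clear, the parts around the unit look unmoved, and the job is handed in, but no verdict came back.

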